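# Flip up the start guard and hold the hold-to-run button

### The arm

A 7-joint arm with a two-finger parallel gripper is mounted at the origin on a cart in front of the work surface, level with it; the furniture and walls round the work are solid. World frame = base frame: x ahead of the robot, y to its left, z up, the work surface at z = 0. Lengths are in m, angles in rad, forces in N, time in s.
With the tool pointing down it reaches from about 0.425 to 0.925 m from the base axis. Payload 6.8 kg.
Tool frame: the origin (TCP) lies midway between the tips of the shut fingers; the grasp point (between the pads) lies 19 mm behind it; z points along the fingers, y is the line along which they close (so a half turn about z gives the same grasp; the last joint's range is limited). The gripper opens to 85 mm and grips with 20 to 120 N. Pads are 22 mm wide; open, the fingers measure 114 mm over their backs; the gripper's body (76 mm by 85 mm) begins 54 mm behind the grasp point. The pads swing forward as they close: fully open they stand 13 mm farther back than shut.
Start: joints at [1.08, 0.477, 0.022, 1.555, -0.011, 1.109, -0.083], TCP at [0.252, -0.626, 0.231] pointing down, gripper open.
Joint ranges: [-2.96, 2.96], [-0.34, 2.1], [-1.41, 1.46], [0.24, 2.44], [-1.37, 4.51], [0.17, 1.92], [-2.96, 2.96]. Speed limits (rad/s): [2.39, 2.39, 3.14, 3.14, 3.14, 3.14, 3.14].

### API

Orientations are given as a rotation vector (axis times angle).
In Python, from bench import status, vision, r gives the robot as it stands. The module is installed in compiled form; this text tells all that it offers.
- The arm moves only by the shell command python3 -m handwheel 'ROWS' [OPENING] [FORCE]. ROWS is JSON, a list of rows, each an object with "dp": the shift along the tool's x, y, z in m, a list of three; "delta_rot": the turn, a rotation vector about the tool's x, y, z in rad, a list of three. In form: [{"dp": [x, y, z], "delta_rot": [rx, ry, rz]}, ...]. A call has 1 to 12 rows; each row is the pose to reach, as a shift and turn from the pose commanded when the call began, along the tool's axes at that moment; what a row does not reach only later rows make up. A row lasts 1/8 s, in which the tool goes at most 62.5 mm and 10.7 degrees, less where a joint would pass 70% of its speed; a pose out of reach is approached as far as the arm can. A call with a gripper value outside its range is refused whole. OPENING is the opening, from 0 (shut) to 1 (fully open), set as the call begins (- or left out, the last holds). The fingers move at their own pace and stop on an object; FORCE is the grip in N (left out, the last holds). Time passes only in rows, so rows that repeat a pose let the fingers close. It gives the time, the measured TCP pose, the force, the opening and the grip force at its end, in the units of the state.
- status.get_obs(): the state, without advancing time (a new reading comes with each control period).
- vision.grab_frame(name): name is "scene" or "top" or "wrist"; returns a dict with "img" (480x640x3 uint8, blue, green, red), "fovy" (degrees; the focal length in pixels is half the picture's height over the tangent of half this angle, whatever the lens; pixels are square), "cx", "cy" (the principal point, pixels), "world_from_camera" (4x4, takes a point from camera to world coordinates). Camera axes: x right, y up, looking along -z (the intrinsics and any distortion apply to the point x, -y, -z); pixel columns grow to the right and rows downward; lengths in m; the calibration is good to about 2 mm. A picture is of the moment at which its call begins. There is no depth.
- r.hand_in(): hands the job in; it is judged then, once.
The state is a dict: "clock": time; "joints": joint angles; "qvel": joint speeds; "tau": joint torques, N m; "tcp_pos": TCP position; "orientation": TCP orientation; "contact_force": force on the tool from outside, world axes, zero at the start; "moment": the same for the moment, N m; "grip_width": finger opening in m; "gripper_force": force on a finger pad.
Only numpy, scipy, OpenCV 4.12 (cv2) and the standard library are available. Lean on these libraries where they do the work, as an engineer would, in place of code of your own. Each camera call takes 0.05 s, during which the arm holds its last target. There are 200 camera calls.

### The job

Jog the bench feed from the yellow operator box: with your fingertips tip the hinged black guard with the green dot over the green button back past its balance point, so that it stands open by itself with no finger on it, then press the green hold-to-run button fully down and keep it down; the program finishes while the finger is still holding the button. Only push: do not grip or crush the guard, do not press the red stop or turn the selector, and leave the things round the box where they are.

Things in the scene. Friction and masses are not known exactly. Their poses are not given: they have to be found in the camera images.
- the_hand_panel: yellow operator box, 168x85 mm, fixed to the bench; origin at the centre of its underside, z up, its top face 56 mm above. Its +x points along its length to the red stop, -x to the green button's end; its +y side faces the robot, the guard's hinge is on its -y side. From its -x end along the middle: green button, black selector, red stop
- start_button (a point): centre of the face of the green hold-to-run button (22 mm across), on the box at x -51, y 0, z 64 mm as long as it is not pressed; it moves with the button. Under the closed guard; with the guard open the space above it is free, nearest part the hinge 26 mm to its -y side and the selector 30 mm to its +x side
- the_hand_panel_go (a joint): travel of the green button: 0 out, 0.004 m at its stop; a spring resists with 2 N per mm, about 8.5 N fully down, and lifts it again when released
- guard (a joint): angle of the guard, a black plastic hood with a green dot on its roof, 50 mm along the box, 56 mm deep without its lip, 59 to 90 mm above the bench when shut, open below: 0 shut, 1.9 rad fully open, leaning back on its stop. Weight (about 50 g) alone acts on it: it balances at about 1.1 rad, falls shut below that and falls open beyond
- guard_lip (a point): middle of the outer edge of the guard's finger lip, 40 mm wide and 4 mm thick, sticking 12 mm out from the top of the guard's front wall towards the box's +y side. Shut, it stands 34 mm out on the box's +y side of the button and 88 mm above the bench. A level push on its edge binds; lift it, or push with a finger sloping 40 degrees, which the edge rides up
- guard_hinge (a point): middle of the guard's hinge line, which runs along the box's x axis 66 mm above the bench, 30 mm to the box's -y side of its middle and 64 mm horizontally from the lip's edge when shut; the lip rises and moves over towards -y as the guard opens
- stop_top (a point): top of the red stop mushroom, 36 mm across, 86 mm above the bench, on the box at x +33, y 0 mm
- the_hand_panel_stop (a joint): travel of the red stop: 0 out, 0.006 m pressed; sprung
- selector_end (a point): end of the bar of the black selector (25 mm across, bar to 76 mm above the bench, axis on the box at x -9, y 0 mm); it may point any way within a quarter turn
- tape_measure: yellow and black tape measure, 72x86x34 mm, loose; origin under its middle
- wax_tin: round blue wax tin, 70 mm across, 34 mm tall, loose; origin under its middle
- gauge_block: steel setting block, 30x50x20 mm, loose; origin under its middle
- marker: black and yellow-green marker pen lying flat, 18x123x20 mm, loose; origin under its middle

How it is judged:
On the way, in this order (a step that is already met when the one before it is completed fails the run):
1. the guard stands open by itself, with no finger on it (value of joint guard above 1.7 rad and contact force between the fingers and guard below 0.1 N), for 0.3 s.
2. the green button is pressed fully down by a finger (value of joint the_hand_panel_go above 0.003 m and contact force between the fingers and the_hand_panel_go above 2 N), for 0.3 s.
At the end, for the whole second after the job is handed in: A finger presses the green button with over 2 N and holds it more than 3 mm in (of 4), the guard leans open past 1.7 rad untouched, the red stop is out, and the four loose things are within 15 mm of where they stood (all of step 1 and all of step 2 and value of joint the_hand_panel_stop below 0.002 m and distance of each of tape_measure, wax_tin, gauge_block, marker from where it was at the start of the episode below 0.015 m); the arm keeps its last pose, push and grip.
It fails at once if the guard is gripped between the fingers, side to side or front to back ((contact force between the fingers and guard_c4 above 0.5 N and contact force between the fingers and guard_c5 above 0.5 N) or (contact force between the fingers and guard_c2 above 0.5 N and (contact force between the fingers and guard_c1 above 0.5 N or contact force between the fingers and guard_c3 above 0.5 N))).
It fails at once if the guard is gripped or crushed (more than 80 N on it) (contact force between the fingers and guard above 80 N).
It fails at once if the red stop is pressed (value of joint the_hand_panel_stop above 0.002 m).
It fails at once if the selector is turned (distance of selector_end from where it was at the start of the episode above 0.004 m).
It fails at once if one of the loose things is moved or lifted (distance of any of tape_measure, wax_tin, gauge_block, marker from where it was at the start of the episode above 0.015 m).
It also fails if it takes over 45 s, if anything falls off the work surface, if the arm or the gripper's body presses on something with over 40 N, if the wrist force passes 120 N, or if a joint passes its speed limit or range.

## Working session

There is one attempt and no reset: what is moved stays moved. The work goes in short steps, Python scripts to look and compute and a shell command to move; the robot and the scene stay as the last step left them, time stands still between calls to the robot, and variables do not carry over. Pictures are saved under pics/ and viewed, at most 10 in all, crops included, and the job is handed in when it is done.

```bash
mkdir -p pics; python3 - <<'E'
from bench import status, vision, r
import cv2
print(status.get_obs())
for n in("scene","top"):
    f=vision.grab_frame(n); cv2.imwrite(f"pics/{n}0.png",f["img"]); print({k:v for k,v in f.items() if k!="img"})
E
```

```text
{'clock': 0.0, 'joints': array([ 1.07990572,  0.47781168,  0.02234176,  1.55648085, -0.01152715,
        1.1093231 , -0.08313627]), 'qvel': array([ 0.00025093,  0.00065504, -0.00058107,  0.0007452 ,  0.00038322,
       -0.00091697, -0.00097663]), 'tau': array([-7.13139470e-04, -5.96448326e+01,  1.60770692e+00, -2.81199718e+01,
        1.24880439e-02,  9.28998808e-03, -4.88301964e-06]), 'tcp_pos': array([ 0.25187919, -0.62557866,  0.23030559]), 'orientation': array([-3.08243422e+00, -5.97228283e-01,  7.47848542e-04]), 'contact_force': array([0.76073002, 0.27459506, 0.48321419]), 'moment': array([ 0.0019575 , -0.02457632,  0.01706359]), 'gripper_force': 0.0, 'grip_width': 0.08527570649606951}
{'fovy': 52.73287734766227, 'cx': 320.6645904643024, 'cy': 240.8931471027268, 'world_from_camera': array([[ 0.75971695,  0.28837561, -0.58281185,  0.11402852],
       [-0.65007731,  0.31594115, -0.69107213, -0.37246234],
       [-0.0151541 ,  0.90389197,  0.42749229,  0.44711136],
       [ 0.        ,  0.        ,  0.        ,  1.        ]])}
{'fovy': 55.03119803022971, 'cx': 317.31356896567667, 'cy': 236.10469357019485, 'world_from_camera': array([[-0.00632798,  0.98905225, -0.14743   ,  0.45688663],
       [-0.99955821, -0.0019746 ,  0.02965614,  0.23623132],
       [ 0.02904035,  0.14755253,  0.98862779,  0.92348576],
       [ 0.        ,  0.        ,  0.        ,  1.        ]])}
```

View pics/top0.png

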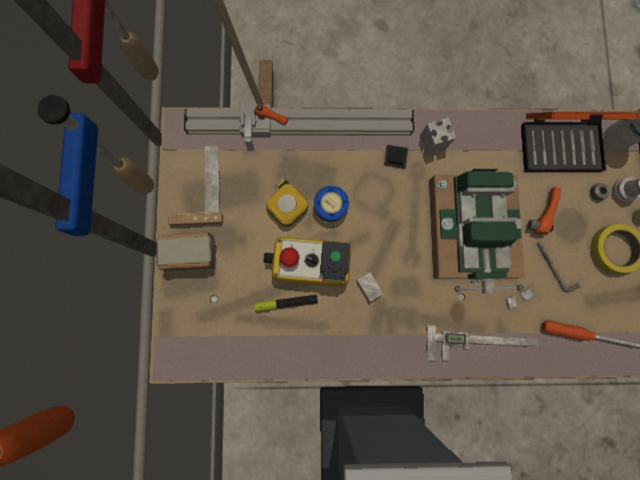

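View pics/scene0.png

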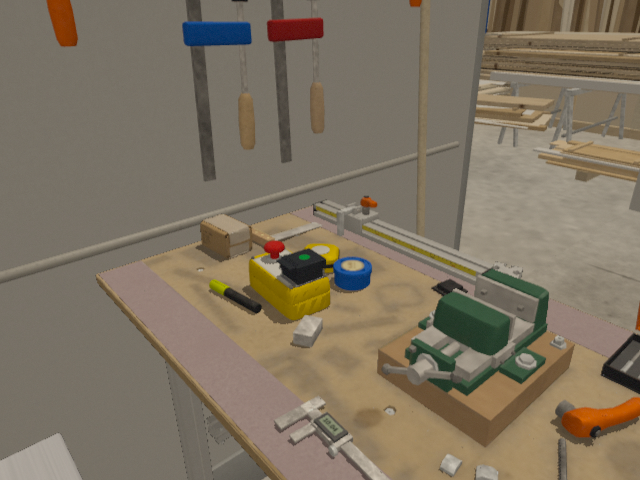

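The top view shows the box at about (312,262), with the red stop at (289,257), the green dot at (336,257) and the gauge block at (370,287). The box's +x runs to image left (world +y) and its +y side faces the robot. I'll measure on enlarged crops.

```bash
cat > h.py <<'E'
import numpy as np, cv2
from bench import status, vision, r
from scipy.spatial.transform import Rotation as R
def ray(f,u,v):
    fl=240/np.tan(np.radians(f["fovy"]/2)); W=f["world_from_camera"]
    return W[:3,3], W[:3,:3]@np.array([(u-f["cx"])/fl,-(v-f["cy"])/fl,-1])
def at_z(f,u,v,z):
    o,d=ray(f,u,v); return o+d*(z-o[2])/d[2]
def proj(f,p):
    fl=240/np.tan(np.radians(f["fovy"]/2)); W=f["world_from_camera"]
    c=W[:3,:3].T@(np.asarray(p)-W[:3,3]); return f["cx"]+fl*c[0]/-c[2], f["cy"]+fl*c[1]/c[2]
def blob(img,lo,hi,box):
    x0,y0,x1,y1=box; m=cv2.inRange(cv2.cvtColor(img[y0:y1,x0:x1],cv2.COLOR_BGR2HSV),lo,hi)
    M=cv2.moments(m,True); return x0+M["m10"]/M["m00"],y0+M["m01"]/M["m00"],M["m00"]
E
python3 - <<'E'
from h import *
t=vision.grab_frame("top"); s=vision.grab_frame("scene")
for f,n,rb,gb in((t,"top",(270,240,305,275),(325,247,346,268)),(s,"scene",(255,235,292,256),(292,250,316,265))):
    R_=blob(f["img"],(0,150,60),(8,255,255),rb); G=blob(f["img"],(50,120,40),(85,255,255),gb)
    print(n,R_,at_z(f,*R_[:2],.08),G,at_z(f,*G[:2],.0905))
a=cv2.resize(t["img"][235:305,250:390],None,fx=5.5,fy=5.5,interpolation=cv2.INTER_CUBIC); cv2.imwrite("pics/c.png",a)
E
```

```text
top (288.8021582733813, 256.841726618705, 278.0) [0.54427951 0.26354644 0.08      ] (335.13235294117646, 255.85294117647058, 68.0) [0.54471846 0.17904417 0.0905    ]
scene (273.746835443038, 247.23206751054852, 237.0) [0.53778622 0.25629742 0.08      ] (304.0377358490566, 256.64150943396226, 53.0) [0.54172658 0.17695966 0.0905    ]
```

View pics/c.png

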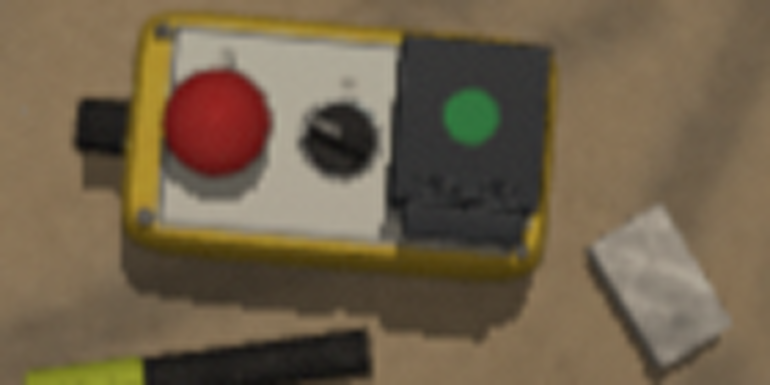

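```bash
cat >> h.py <<'E'
def axes(psi):  # box axes in world; psi = tilt of +x from world Y toward +X
    bx=np.array([np.sin(psi),np.cos(psi),0]); return np.c_[bx,[-bx[1],bx[0],0],[0,0,1]]
def goal(p,e,psi,yaw=0):
    "world TCP p, elevation e deg of tool below horizontal"
    A=axes(psi); fwd=-A[:,1]; fwd=R.from_rotvec([0,0,np.radians(yaw)]).apply(fwd); up=np.array([0,0,1.]); e=np.radians(e)
    z=np.cos(e)*fwd-np.sin(e)*up; x=np.sin(e)*fwd+np.cos(e)*up
    G=np.c_[x,np.cross(z,x),z]; o=status.get_obs(); C=R.from_rotvec(o["orientation"])
    return C.inv().apply(p-o["tcp_pos"]).round(4),(C.inv()*R.from_matrix(G)).as_rotvec().round(3)
E
python3 - <<'E'
from h import *
from scipy.optimize import least_squares
t=vision.grab_frame("top"); s=vision.grab_frame("scene")
mp=[[-26,-34,90],[-76,-34,90],[-31,34,88],[-71,34,88],[33,0,85]]
px=[[(u+.5)/5.5-.5+250,(v+.5)/5.5-.5+235] for u,v in[(402,35),(552,47),(400,241),(520,251),(217,122)]]
def W(q): return q[:2].tolist()+[0]+0*q if 0 else lambda m: np.r_[q[:2],0]+axes(q[2])@(np.array(m)/1000)
res=lambda q: np.concatenate([np.subtract(proj(t,W(q)(m)),p) for m,p in zip(mp,px)])
k=least_squares(res,[.54,.23,.07]); print(k.x,k.fun.round(2))
for n,m in dict(lip=[-51,34,88],btn=[-51,0,64],hinge=[-51,-30,66],stop=[33,0,86]).items():
    w=W(k.x)(m); print(n,w.round(4),np.round(proj(t,w),1),np.round(proj(s,w),1))
x0,y0=230,225
a=s["img"].copy()
for m in mp+[[84,42.5,56],[-84,42.5,56],[-84,42.5,0],[-84,-42.5,56]]:
    u,v=proj(s,W(k.x)(m)); 
    a[int(round(v)),int(round(u))]=(255,0,255)
cv2.imwrite("pics/d.png",cv2.resize(a[225:325,230:370],None,fx=5,fy=5,interpolation=cv2.INTER_NEAREST))
psi=k.x[2]
lip=W(k.x)([-51,34,88])
print(goal(np.array([.5,-.3,.3]),90,psi),goal(W(k.x)([-51,110,150]),90,psi))
E
```

```text
[0.5408608  0.23038897 0.09105393] [ 0.04 -0.08 -0.02  0.13 -0.01 -0.08  0.16  0.01 -0.17  0.01]
lip [0.5024 0.1827 0.088 ] [333.3 279.3] [282.3 264.5]
btn [0.5362 0.1796 0.064 ] [333.9 261.9] [300.9 271.6]
hinge [0.5661 0.1769 0.066 ] [335.3 245.9] [315.9 265.3]
stop [0.5439 0.2633 0.086 ] [288.9 256.7] [274.1 241.8]
(array([ 0.3518, -0.2098, -0.0689]), array([-0.001,  0.   ,  0.474])) (array([ 0.4666, -0.6913,  0.0814]), array([-0.001,  0.   ,  0.474]))
```

View pics/d.png

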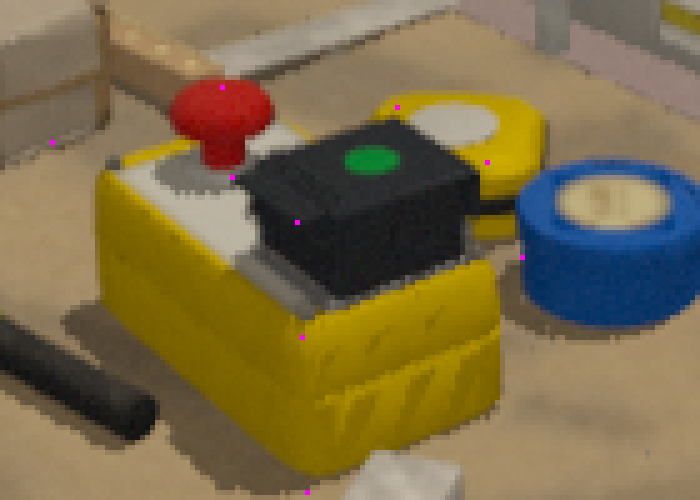

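The reprojection fits to 0.2 px in the top view and about 2–3 px in the scene view (box centre near (0.541, 0.230), tilt 5.2°). Now I'll move to the waypoint.

```bash
python3 -m handwheel '[{"dp":[0.175,-0.105,-0.035],"delta_rot":[0,0,0.15]},{"dp":[0.352,-0.21,-0.069],"delta_rot":[0,0,0.3]},{"dp":[0.352,-0.21,-0.069],"delta_rot":[0,0,0.474]},{"dp":[0.352,-0.21,-0.069],"delta_rot":[0,0,0.474]},{"dp":[0.352,-0.21,-0.069],"delta_rot":[0,0,0.474]},{"dp":[0.352,-0.21,-0.069],"delta_rot":[0,0,0.474]},{"dp":[0.352,-0.21,-0.069],"delta_rot":[0,0,0.474]},{"dp":[0.352,-0.21,-0.069],"delta_rot":[0,0,0.474]}]' 0 20
python3 - <<'E'
from h import *
B=np.array([.5409,.2304,0]);psi=.0911
print(status.get_obs()["joints"].round(2))
for e in(90,50): print(goal(B+axes(psi)@[-.051,.09,.19],e,psi))
E
```

```text
clock: 1.3
tcp_pos: [0.5031, -0.2959, 0.301]
orientation: [-3.138, 0.132, -0.003]
contact_force: [-0.3, 0.1, 0.5]
grip_width: -0.0
gripper_force: 0.0
[ 0.46  0.27 -0.05  1.69  0.01  1.18 -1.24]
(array([-0.097 , -0.4771,  0.1113]), array([-0.001, -0.002,  0.007]))
(array([-0.097 , -0.4771,  0.1113]), array([-0.004,  0.696,  0.006]))
```

```bash
python3 -m handwheel '[{"dp":[-0.01,-0.06,0.0],"delta_rot":[0,0.07,0]},{"dp":[-0.02,-0.12,0.0],"delta_rot":[0,0.14,0]},{"dp":[-0.035,-0.18,0.0],"delta_rot":[0,0.21,0]},{"dp":[-0.05,-0.24,0.0],"delta_rot":[0,0.28,0]},{"dp":[-0.06,-0.30,0.02],"delta_rot":[0,0.35,0]},{"dp":[-0.075,-0.36,0.04],"delta_rot":[0,0.45,0]},{"dp":[-0.085,-0.42,0.07],"delta_rot":[0,0.55,0]},{"dp":[-0.097,-0.477,0.1],"delta_rot":[0,0.65,0.007]},{"dp":[-0.097,-0.477,0.111],"delta_rot":[0,0.698,0.007]},{"dp":[-0.097,-0.477,0.111],"delta_rot":[0,0.698,0.007]},{"dp":[-0.097,-0.477,0.111],"delta_rot":[0,0.698,0.007]}]'
python3 - <<'E'
from h import *
B=np.array([.5409,.2304,0]);psi=.0911
print(status.get_obs()["joints"].round(2), (axes(psi).T@(status.get_obs()["tcp_pos"]-B)).round(4))
print(goal(B+axes(psi)@[-.051,.09,.19],50,psi))
for n in("wrist","top"):
    f=vision.grab_frame(n); cv2.imwrite(f"pics/{n}1.png",f["img"])
E
```

```text
clock: 2.68
tcp_pos: [0.4262, 0.1499, 0.2361]
orientation: [2.937, -0.143, 1.054]
contact_force: [-21.5, 58.4, -14.2]
grip_width: 0.0001
gripper_force: 0.0
[ 0.81 -0.26 -1.41  2.42  0.7   0.3  -2.96] [-0.0906  0.1069  0.2361]
(array([-0.0166, -0.039 ,  0.0467]), array([-0.01,  0.01, -0.01]))
```

View pics/wrist1.png

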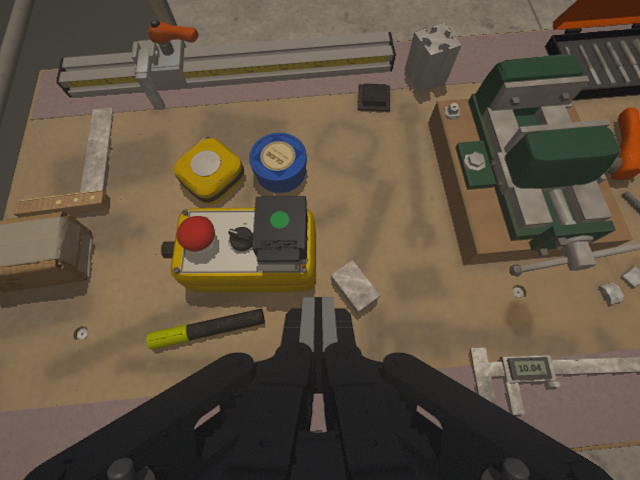

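The wrist view shows the closed fingertips at about (302–334, 297) and the guard's lip at (282,265). The arm has run into joint limits because a forward tilt at this radius is too cramped. I'll back out and tilt the tool sideways instead, along the box and pointing to +y world. First I'll measure the fingertip width.

```bash
python3 - <<'E'
from h import *
f=vision.grab_frame("wrist"); o=status.get_obs()
C=R.from_rotvec(o["orientation"]); print("tcp px",proj(f,o["tcp_pos"]))
for y in(-.015,-.01,.01,.015): print(y,np.round(proj(f,o["tcp_pos"]+C.apply([0,y,0])),1))
for x in(-.011,.011): print(x,np.round(proj(f,o["tcp_pos"]+C.apply([x,0,0])),1))
psi=.0911
print(goal(np.array([.52,-.1,.32]),90,psi))
E
```

```text
tcp px (np.float64(314.18622977154706), np.float64(313.1935214288962))
-0.015 [281.2 313.3]
-0.01 [292.2 313.2]
0.01 [336.2 313.1]
0.015 [347.2 313.1]
-0.011 [314.3 334.2]
0.011 [314.1 291.3]
(array([0.1449, 0.2406, 0.0066]), array([-0.014, -0.688, -0.002]))
```

```bash
python3 -m handwheel '[{"dp":[0.02,0.05,0],"delta_rot":[0,-0.1,0]},{"dp":[0.05,0.1,0],"delta_rot":[0,-0.25,0]},{"dp":[0.08,0.15,0],"delta_rot":[0,-0.4,0]},{"dp":[0.12,0.2,0.005],"delta_rot":[0,-0.55,0]},{"dp":[0.145,0.24,0.007],"delta_rot":[-0.014,-0.688,0]},{"dp":[0.145,0.24,0.007],"delta_rot":[-0.014,-0.688,0]},{"dp":[0.145,0.24,0.007],"delta_rot":[-0.014,-0.688,0]},{"dp":[0.145,0.24,0.007],"delta_rot":[-0.014,-0.688,0]},{"dp":[0.145,0.24,0.007],"delta_rot":[-0.014,-0.688,0]}]'
cat >> h.py <<'E'
B=np.array([.5409,.2304,0]);psi=.0911
def side(xb,yb,z,e):
    "tool pointing along box +x, e deg below horizontal; tool x forward"
    A=axes(psi); bx,fw,up=A[:,0],-A[:,1],A[:,2]; e=np.radians(e)
    zt=np.cos(e)*bx-np.sin(e)*up
    G=np.c_[fw,np.cross(zt,fw),zt]; o=status.get_obs(); C=R.from_rotvec(o["orientation"])
    return C.inv().apply(B+A@[xb/1e3,yb/1e3,z/1e3]-o["tcp_pos"]).round(4),(C.inv()*R.from_matrix(G)).as_rotvec().round(3)
def where():
    o=status.get_obs(); C=R.from_rotvec(o["orientation"]).as_matrix()
    print("t",round(o["clock"],2),"box mm",(axes(psi).T@(o["tcp_pos"]-B)*1e3).round(1),"z",(axes(psi).T@C[:,2]).round(2),"J",o["joints"].round(2),"F",o["contact_force"].round(1))
E
python3 -c "
from h import *
where(); print(side(-73,61,160,40))"
```

```text
clock: 3.95
tcp_pos: [0.5203, -0.0953, 0.3186]
orientation: [-3.136, 0.136, 0.003]
contact_force: [-0.3, 0.1, 0.4]
grip_width: 0.0003
gripper_force: 0.0
t 3.95 box mm [-326.2   -9.1  318.6] z [ 0.  0. -1.] J [ 0.38  0.19 -0.37  1.77  0.07  1.2  -1.66] F [-0.3  0.1  0.4]
(array([-0.0686, -0.2532,  0.1594]), array([0.87 , 0.004, 0.003]))
```

```bash
python3 -m handwheel '[{"dp":[-0.015,-0.04,0.0],"delta_rot":[0.15,0,0]},{"dp":[-0.03,-0.08,0.02],"delta_rot":[0.3,0,0]},{"dp":[-0.045,-0.12,0.05],"delta_rot":[0.45,0,0]},{"dp":[-0.06,-0.16,0.08],"delta_rot":[0.6,0,0]},{"dp":[-0.069,-0.2,0.1],"delta_rot":[0.75,0,0]},{"dp":[-0.069,-0.2,0.1],"delta_rot":[0.87,0.004,0.003]},{"dp":[-0.069,-0.2,0.1],"delta_rot":[0.87,0.004,0.003]}]'
python3 -c "
from h import *
where(); print(side(-73,61,160,40),side(-73,61,100,40))"
```

```text
clock: 4.82
tcp_pos: [0.4687, 0.1082, 0.2183]
orientation: [-2.267, 0.11, -0.047]
contact_force: [-0.1, -0.1, -0.2]
grip_width: 0.0
gripper_force: 0.0
t 4.83 box mm [-128.3   60.8  218.3] z [ 0.77 -0.   -0.64] J [ 0.64  0.38 -0.56  2.12 -0.88  0.95 -0.92] F [-0.1 -0.1 -0.2]
(array([-0.0003,  0.0091,  0.0799]), array([ 0.001, -0.001, -0.005])) (array([-1.000e-04,  5.500e-02,  1.185e-01]), array([ 0.001, -0.001, -0.005]))
```

```bash
python3 -m handwheel '[{"dp":[0,0.03,0.06],"delta_rot":[0,0,0]},{"dp":[0,0.055,0.118],"delta_rot":[0,0,0]},{"dp":[0,0.055,0.118],"delta_rot":[0,0,0]},{"dp":[0,0.066,0.128],"delta_rot":[0,0,0]},{"dp":[0,0.0765,0.1365],"delta_rot":[0,0,0]},{"dp":[0,0.0765,0.1365],"delta_rot":[0,0,0]},{"dp":[0,0.0765,0.1365],"delta_rot":[0,0,0]}]'
python3 - <<'E'
from h import *
where(); print(side(-71,39,72,40))
f=vision.grab_frame("scene"); cv2.imwrite("pics/s2.png",cv2.resize(f["img"][200:340,200:400],None,fx=4,fy=4))
E
```

```text
clock: 5.7
tcp_pos: [0.4759, 0.1633, 0.0739]
orientation: [-2.268, 0.106, -0.052]
contact_force: [-0.5, 0.6, -0.5]
grip_width: -0.0001
gripper_force: 0.0
t 5.7 box mm [-72.7  58.6  73.9] z [ 0.77 -0.   -0.64] J [ 0.57  0.69 -0.62  2.18 -1.02  0.59 -0.67] F [-0.5  0.6 -0.5]
(array([0.0196, 0.0003, 0.0026]), array([ 0.001, -0.004, -0.001]))
```

View pics/s2.png

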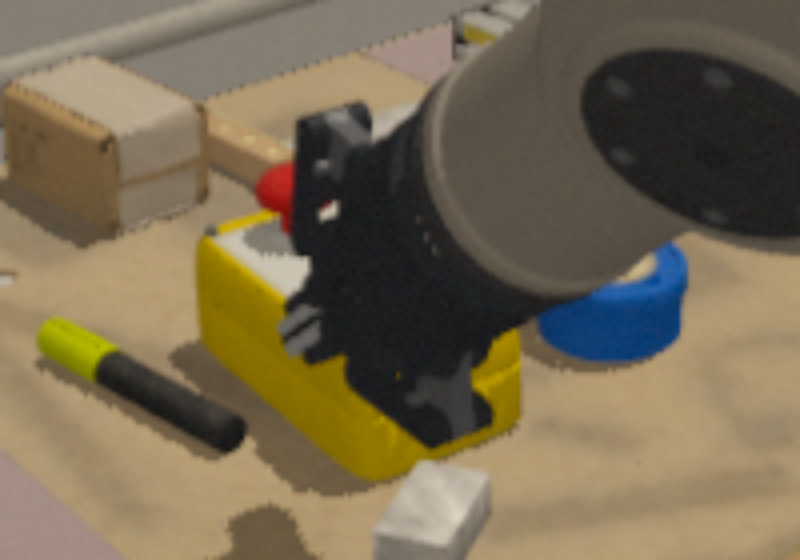

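The fingertips are in front of and below the lip with no contact. The pair is about 15 mm across. Next is sliding under the lip and lifting.

```bash
python3 -m handwheel '[{"dp":[0.007,0,0.001],"delta_rot":[0,0,0]},{"dp":[0.014,0,0.002],"delta_rot":[0,0,0]},{"dp":[0.0195,0,0.0025],"delta_rot":[0,0,0]},{"dp":[0.0195,0,0.0025],"delta_rot":[0,0,0]}]'
python3 - <<'E'
from h import *
where()
c,s=np.cos,np.sin
# K in hinge frame (f,z) -> TCP (box y = -30 - (f-11)... ) rows
for x,f,T in((-71,-58,72-66),(-71,-58,78-66),(-70,-51,28),(-69,-44,37),(-67,-37,44),(-65,-27,53),(-64,-16,60),(-64,-5,65),(-64,6,67),(-64,14,66)):
    print(side(x,-30-f+11,T+66,40)[0])
E
```

```text
clock: 6.25
tcp_pos: [0.4944, 0.1643, 0.0716]
orientation: [-2.267, 0.105, -0.049]
contact_force: [-2.1, 0.0, 1.3]
grip_width: -0.0001
gripper_force: 1.1
t 6.25 box mm [-70.1  40.3  71.6] z [ 0.77 -0.   -0.64] J [ 0.54  0.7  -0.6   2.14 -1.    0.6  -0.7 ] F [-2.1  0.   1.3]
[ 0.0013  0.0003 -0.001 ]
[ 0.0013 -0.0043 -0.0048]
[ 0.0083 -0.0172 -0.0143]
[ 0.0153 -0.0248 -0.0193]
[ 0.0223 -0.0314 -0.0223]
[ 0.0323 -0.0396 -0.0265]
[ 0.0433 -0.0456 -0.0303]
[ 0.0543 -0.0495 -0.0335]
[ 0.0653 -0.051  -0.0348]
[ 0.0733 -0.0503 -0.0341]
```

```bash
python3 -m handwheel '[{"dp":[-0.002,-0.002,-0.003],"delta_rot":[0,0,0]},{"dp":[-0.002,-0.0043,-0.0048],"delta_rot":[0,0,0]},{"dp":[0.0005,-0.009,-0.008],"delta_rot":[0,0,0]},{"dp":[0.003,-0.013,-0.011],"delta_rot":[0,0,0]},{"dp":[0.006,-0.0172,-0.0143],"delta_rot":[0,0,0]},{"dp":[0.006,-0.0172,-0.0143],"delta_rot":[0,0,0]}]'
python3 - <<'E'
from h import *
where()
f=vision.grab_frame("scene"); cv2.imwrite("pics/s3.png",cv2.resize(f["img"][200:340,200:400],None,fx=4,fy=4))
for x,f,T in((-70,-51,28),(-69,-44,37),(-67,-37,44),(-65,-27,53),(-64,-16,60),(-64,-5,65),(-64,6,67),(-64,14,66)):
    print(side(x,-30-f+11,T+66,40)[0])
E
```

```text
clock: 7.0
tcp_pos: [0.5016, 0.1634, 0.0946]
orientation: [-2.267, 0.105, -0.052]
contact_force: [-0.7, 0.2, -0.1]
grip_width: -0.0002
gripper_force: 0.1
t 7.0 box mm [-70.3  33.1  94.6] z [ 0.77 -0.   -0.64] J [ 0.53  0.66 -0.59  2.13 -0.98  0.65 -0.76] F [-0.7  0.2 -0.1]
[0.0015 0.     0.0004]
[ 0.0085 -0.0075 -0.0046]
[ 0.0155 -0.0142 -0.0075]
[ 0.0255 -0.0223 -0.0118]
[ 0.0365 -0.0284 -0.0155]
[ 0.0475 -0.0322 -0.0186]
[ 0.0585 -0.0337 -0.0199]
[ 0.0665 -0.033  -0.0192]
```

View pics/s3.png

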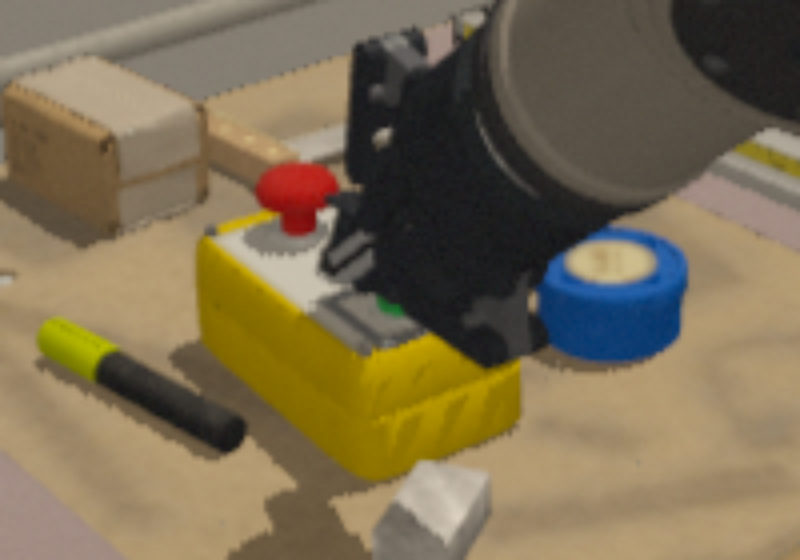

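The guard is lifting: the green button is visible at (392,305) and the lip rests on the finger at (345,210). I'll continue along the arc.

```bash
python3 -m handwheel '[{"dp":[0.003,-0.004,-0.002],"delta_rot":[0,0,0]},{"dp":[0.0075,-0.0085,-0.005],"delta_rot":[0,0,0]},{"dp":[0.0145,-0.0152,-0.008],"delta_rot":[0,0,0]},{"dp":[0.02,-0.02,-0.0105],"delta_rot":[0,0,0]},{"dp":[0.0255,-0.0235,-0.0125],"delta_rot":[0,0,0]},{"dp":[0.0255,-0.0235,-0.0125],"delta_rot":[0,0,0]}]'
python3 - <<'E'
from h import *
where()
f=vision.grab_frame("scene"); cv2.imwrite("pics/s4.png",cv2.resize(f["img"][180:320,200:400],None,fx=4,fy=4))
for x,f,T in((-65,-27,53),(-64,-16,60),(-64,-5,65),(-64,6,67),(-64,14,66)):
    print(side(x,-30-f+11,T+66,40)[0])
E
```

```text
clock: 7.8
tcp_pos: [0.5275, 0.1666, 0.1205]
orientation: [-2.267, 0.105, -0.052]
contact_force: [0.2, -0.4, 0.2]
grip_width: -0.0001
gripper_force: 0.0
t 7.8 box mm [-64.7   7.6 120.5] z [ 0.77 -0.   -0.64] J [ 0.49  0.62 -0.57  2.07 -0.95  0.7  -0.84] F [ 0.2 -0.4  0.2]
[0.0001 0.001  0.0006]
[ 0.0111 -0.005  -0.0031]
[ 0.0221 -0.0088 -0.0063]
[ 0.0331 -0.0104 -0.0075]
[ 0.0411 -0.0096 -0.0069]
```

View pics/s4.png

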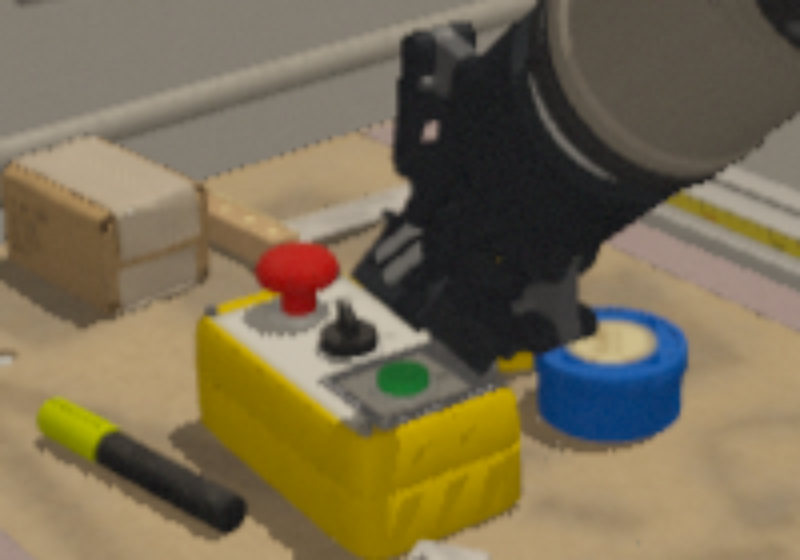

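The guard is at about 50° and still resting on the fingers, with the button and selector exposed. Pushing on past balance.

```bash
python3 -m handwheel '[{"dp":[0.006,-0.003,-0.002],"delta_rot":[0,0,0]},{"dp":[0.0115,-0.006,-0.0035],"delta_rot":[0,0,0]},{"dp":[0.017,-0.008,-0.005],"delta_rot":[0,0,0]},{"dp":[0.0225,-0.0095,-0.0065],"delta_rot":[0,0,0]},{"dp":[0.028,-0.0105,-0.007],"delta_rot":[0,0,0]},{"dp":[0.034,-0.011,-0.0075],"delta_rot":[0,0,0]},{"dp":[0.041,-0.0105,-0.007],"delta_rot":[0,0,0]},{"dp":[0.041,-0.0105,-0.007],"delta_rot":[0,0,0]}]'
python3 - <<'E'
from h import *
where()
f=vision.grab_frame("scene"); cv2.imwrite("pics/s5.png",cv2.resize(f["img"][180:320,200:400],None,fx=4,fy=4))
E
```

```text
clock: 8.85
tcp_pos: [0.5684, 0.164, 0.1326]
orientation: [-2.267, 0.106, -0.051]
contact_force: [-0.5, 0.2, 0.1]
grip_width: -0.0002
gripper_force: 0.0
t 8.85 box mm [-63.6 -33.4 132.6] z [ 0.77 -0.   -0.64] J [ 0.45  0.63 -0.53  1.97 -0.9   0.75 -0.92] F [-0.5  0.2  0.1]
```

View pics/s5.png

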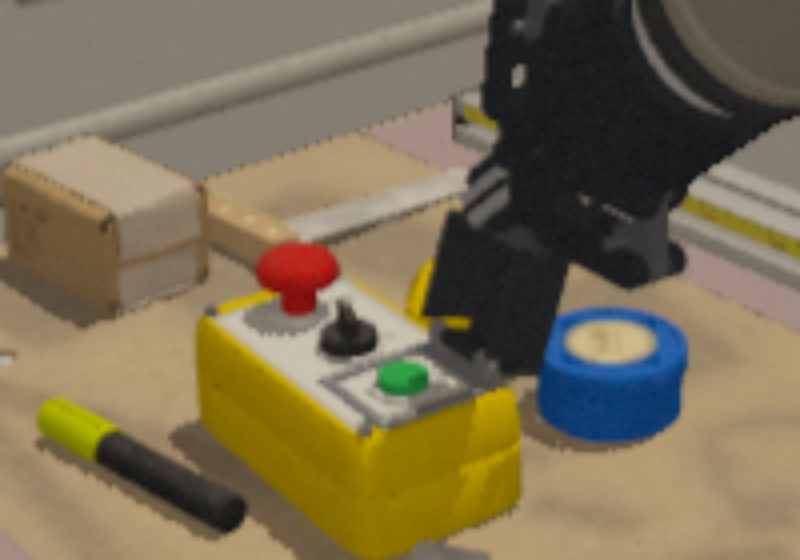

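The guard stands upright past balance, with the fingers above its front wall. I'll retract upward and check that it leans on its stop.

```bash
python3 -m handwheel '[{"dp":[-0.002,-0.015,-0.013],"delta_rot":[0,0,0]},{"dp":[-0.004,-0.038,-0.032],"delta_rot":[0,0,0]},{"dp":[-0.03,-0.061,-0.051],"delta_rot":[0,0,0]},{"dp":[-0.06,-0.061,-0.051],"delta_rot":[0,0,0]},{"dp":[-0.06,-0.061,-0.051],"delta_rot":[0,0,0]}]'
python3 - <<'E'
from h import *
where()
f=vision.grab_frame("scene"); cv2.imwrite("pics/s6.png",cv2.resize(f["img"][180:320,200:400],None,fx=4,fy=4))
print(side(-53,5,130,75),side(-53,5,75,75),side(-53,0,130,90))
G=blob(f["img"],(50,120,40),(85,255,255),(292,260,312,285)); print(G,at_z(f,*G[:2],.064),B+axes(psi)@[-.051,0,.064])
t=vision.grab_frame("top"); cv2.imwrite("pics/t6.png",t["img"][200:320,240:400])
E
```

```text
clock: 9.52
tcp_pos: [0.5056, 0.1701, 0.212]
orientation: [-2.268, 0.105, -0.048]
contact_force: [0.4, -0.3, 0.2]
grip_width: 0.0003
gripper_force: 0.0
t 9.53 box mm [-63.3  29.7 212. ] z [ 0.77 -0.   -0.64] J [ 0.5   0.42 -0.56  2.08 -0.93  0.85 -0.98] F [ 0.4 -0.3  0.2]
(array([0.023 , 0.0561, 0.0608]), array([-0.61 , -0.002, -0.002])) (array([0.0229, 0.0982, 0.0962]), array([-0.61 , -0.002, -0.002])) (array([0.028 , 0.0561, 0.0608]), array([-0.872, -0.002, -0.002]))
(300.2716049382716, 274.22222222222223, 81.0) [0.52995452 0.17329488 0.064     ] [0.53626032 0.17961148 0.064     ]
```

View pics/s6.png

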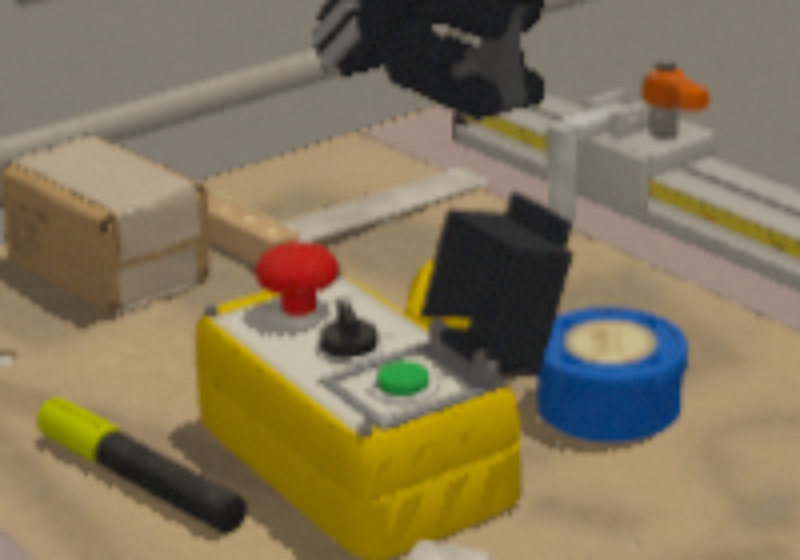

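The guard leans open on its stop untouched, with its top at (540,205) and the button clear at (403,378). Next I'll go vertical over the button.

```bash
python3 -m handwheel '[{"dp":[0.01,0.01,0.01],"delta_rot":[-0.15,0,0]},{"dp":[0.02,0.02,0.02],"delta_rot":[-0.32,0,0]},{"dp":[0.026,0.035,0.04],"delta_rot":[-0.5,0,0]},{"dp":[0.026,0.056,0.06],"delta_rot":[-0.68,0,0]},{"dp":[0.026,0.056,0.06],"delta_rot":[-0.872,-0.002,-0.002]},{"dp":[0.026,0.056,0.06],"delta_rot":[-0.872,-0.002,-0.002]},{"dp":[0.026,0.056,0.06],"delta_rot":[-0.872,-0.002,-0.002]}]'
python3 - <<'E'
from h import *
where(); print(side(-52,2,75,90))
f=vision.grab_frame("wrist"); G=blob(f["img"],(50,120,40),(85,255,255),(200,100,440,400)); o=status.get_obs()
w=at_z(f,*G[:2],.064); print("button wrist",G,(axes(psi).T@(w-B)*1e3).round(1), "tip px",proj(f,o["tcp_pos"]))
E
```

```text
clock: 10.5
tcp_pos: [0.5351, 0.1778, 0.1302]
orientation: [-3.137, 0.142, 0.001]
contact_force: [0.4, -1.0, 0.2]
grip_width: 0.0
gripper_force: 0.0
t 10.5 box mm [-52.9   1.  130.2] z [ 0.  0. -1.] J [-0.35  0.42 -0.1   1.91  0.06  0.82 -2.14] F [ 0.4 -1.   0.2]
(array([-0.0009, -0.0008,  0.0552]), array([-0.001,  0.001,  0.001]))
button wrist (316.40828402366867, 257.34792899408285, 845.0) [-52.   -0.9  64. ] tip px (np.float64(321.228341697904), np.float64(313.00139159476964))
```

```bash
python3 -m handwheel '[{"dp":[0.0005,-0.001,0.03],"delta_rot":[0,0,0]},{"dp":[0.0005,-0.001,0.054],"delta_rot":[0,0,0]},{"dp":[0.0005,-0.001,0.062],"delta_rot":[0,0,0]},{"dp":[0.0005,-0.001,0.066],"delta_rot":[0,0,0]},{"dp":[0.0005,-0.001,0.068],"delta_rot":[0,0,0]},{"dp":[0.0005,-0.001,0.068],"delta_rot":[0,0,0]}]'
python3 -c "
from h import *
where()"
```

```text
clock: 11.3
tcp_pos: [0.5361, 0.1781, 0.0634]
orientation: [-3.138, 0.144, -0.002]
contact_force: [-0.2, -1.0, 0.2]
grip_width: -0.0001
gripper_force: 0.6
t 11.3 box mm [-52.5   0.   63.4] z [ 0. -0. -1.] J [-0.36  0.51 -0.1   1.95  0.08  0.68 -2.16] F [-0.2 -1.   0.2]
```

```bash
python3 -m handwheel '[{"dp":[0,0,0.002],"delta_rot":[0,0,0]},{"dp":[0,0,0.004],"delta_rot":[0,0,0]},{"dp":[0,0,0.005],"delta_rot":[0,0,0]},{"dp":[0,0,0.005],"delta_rot":[0,0,0]}]'
python3 -c "
from h import *
where()"
```

```text
clock: 11.8
tcp_pos: [0.5362, 0.1783, 0.0601]
orientation: [-3.138, 0.143, -0.002]
contact_force: [-5.3, -3.9, 21.6]
grip_width: 0.0001
gripper_force: 10.8
t 11.8 box mm [-52.3  -0.1  60.1] z [ 0. -0. -1.] J [-0.36  0.52 -0.1   1.95  0.08  0.67 -2.16] F [-5.3 -3.9 21.6]
```

The force is 21.6 N at z 60.1 mm, so the button is on its stop. I'll hold and check.

```bash
python3 -m handwheel '[{"dp":[0,0,0],"delta_rot":[0,0,0]},{"dp":[0,0,0],"delta_rot":[0,0,0]},{"dp":[0,0,0],"delta_rot":[0,0,0]},{"dp":[0,0,0],"delta_rot":[0,0,0]}]'
python3 - <<'E'
from h import *
where()
f=vision.grab_frame("scene"); cv2.imwrite("pics/s7.png",cv2.resize(f["img"][180:320,200:400],None,fx=4,fy=4))
E
```

```text
clock: 12.3
tcp_pos: [0.5362, 0.1783, 0.0601]
orientation: [-3.138, 0.143, -0.003]
contact_force: [-5.7, -4.6, 21.8]
grip_width: 0.0001
gripper_force: 10.8
t 12.3 box mm [-52.3  -0.1  60.1] z [ 0. -0. -1.] J [-0.36  0.52 -0.1   1.95  0.08  0.67 -2.16] F [-5.7 -4.6 21.8]
```

View pics/s7.png

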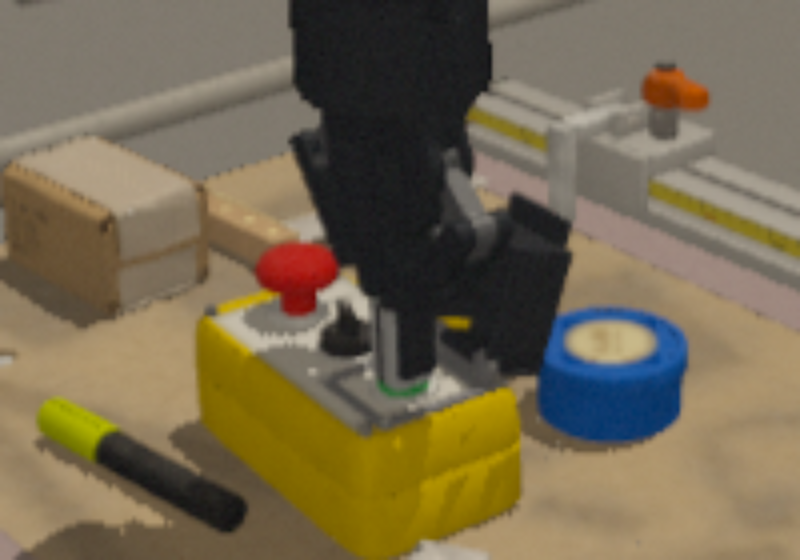

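The fingertips hold the button down at (403,385), and the guard, stop, selector and loose things are unchanged. Handing in.

```bash
python3 -c "
from bench import r
print(r.hand_in())"
```

```text
the job is handed in; nothing more can be done
None
```

I handed the job in with the guard leaning open by itself and the green button held on its stop by the fingertips at about 22 N; the hand-in call gave no verdict.

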